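# Stock the slide-out laundry organiser

## Task

Put the laundry products away in the slide-out wire basket: stand the two tall bottles (the blue jug and the white softener bottle) side by side along the back of the basket first, and only then the short red-lidded tub in front of them. Set each one down upright without dropping it or tipping anything over, then gently push the loaded basket fully home. Leave everything else on the counter where it is.

Things in the scene. Friction and masses are not known exactly. Their poses are not given: they have to be found in the camera images.
- jug: Tall blue detergent jug with orange screw cap and yellow label, loose, about 0.4 to 0.8 kg. 185 mm high; foot 62 mm (x) by 92 mm (y); a moulded handle at its +y side. Round cap 40 mm in diameter, 157 to 185 mm above the foot, on the body's vertical axis; below the cap a 32 mm neck from 146 to 157 mm, the shoulder spreads out under that. Origin: centre of the underside; z up.
- softener: Tall white fabric-softener bottle with blue screw cap and green band, loose, about 0.4 to 0.75 kg. 185 mm high, round, at most 70 mm in diameter. Round cap 40 mm in diameter, 157 to 185 mm above the foot; below it a 32 mm neck from 145 to 157 mm, then the shoulder. Origin: centre of the underside; z up.
- tub: Short round stain-remover tub, white and red with a red lid, loose, about 0.2 to 0.4 kg. 85 mm high, 58 mm in diameter, lid 60 mm in diameter from 65 to 85 mm above the foot. Origin: centre of the underside; z up.
- tray_floor (a point): Centre of the inner floor of the white wire slide-out basket (floor flat, about 26 mm above the counter). Its axes: x towards the back of the basket (away from the robot, into the organiser), y to the left, z up. Inner space 240 mm in x, 260 mm in y. Back and side walls stand 54 mm above the floor, the front wall 44 mm. The back of the basket is the half with positive x, the front the half with negative x.
- tray_handle (a point): Middle of the steel bar handle on the basket's front: a 10 mm round bar, 110 mm long along the basket's y, 158 mm in front of the basket's centre, 35 mm out from its front wall and 58 mm above the counter. Same axes as tray_floor. Pushing it along +x of these axes slides the basket home.
- tray (a joint): How far the basket is drawn out, in m: 0 = fully home in the organiser (against its stop), 0.21 = fully out. It slides against about 3 N of friction and stays where it is left.
- organiser: White two-tier organiser fixed on the counter. Origin on the counter in the middle of its front edge; x points to its back, 250 mm deep, 312 mm wide. The basket slides along this x axis, its front wall level with the origin when home. The fixed upper wire deck spans x 80 to 250 mm, top 242 mm and underside 226 mm above the counter.
- cup: Bystander: open green plastic dosing cup, 64 mm in diameter, 62 mm high, loose among the products. Origin: centre of the underside.
- iron: Bystander: white and blue steam iron lying on its sole, 220 by 110 by 135 mm. Origin: underside, near the middle.
- carton: Bystander: brown and blue washing-powder carton, 55 by 110 by 150 mm. Origin: centre of the underside.
- sprayer: Bystander: clear trigger spray bottle with white head, 196 mm high, 68 mm in diameter. Origin: centre of the underside.
- brush: Bystander: wooden-backed clothes brush standing on its black bristles, 150 by 52 by 44 mm. Origin: centre of the underside.
Things that resemble listed ones, but are neither listed nor needed, are in the scene too. What is meant by the tub is not black or purple, and is the larger of those in its own colour.

How it is judged (in metres and radians):
On the way, in this order (a step that is already met when the one before it is completed fails the run):
1. both tall bottles stand upright on the floor of the basket's back half, let go (x of jug in the frame of tray_floor between 0.01 and 0.125 m and y of jug in the frame of tray_floor between -0.13 and 0.13 m and z of jug in the frame of tray_floor between -0.01 and 0.01 m and angle between each of jug, softener's own z axis and vertical below 0.12 rad and x of softener in the frame of tray_floor between 0.01 and 0.125 m and y of softener in the frame of tray_floor between -0.13 and 0.13 m and z of softener in the frame of tray_floor between -0.01 and 0.01 m and contact force between the fingers and jug below 0.5 N and contact force between the fingers and softener below 0.5 N), for 0.2 s.
2. then the short tub stands upright on the floor of the basket's front half, let go (x of jug in the frame of tray_floor between 0.01 and 0.125 m and y of jug in the frame of tray_floor between -0.13 and 0.13 m and z of jug in the frame of tray_floor between -0.01 and 0.01 m and angle between each of jug, softener, tub's own z axis and vertical below 0.12 rad and x of softener in the frame of tray_floor between 0.01 and 0.125 m and y of softener in the frame of tray_floor between -0.13 and 0.13 m and z of softener in the frame of tray_floor between -0.01 and 0.01 m and x of tub in the frame of tray_floor between -0.125 and -0.01 m and y of tub in the frame of tray_floor between -0.13 and 0.13 m and z of tub in the frame of tray_floor between -0.01 and 0.01 m and contact force between the fingers and tub below 0.5 N), for 0.2 s.
3. then the loaded basket is pushed fully home (x of jug in the frame of tray_floor between 0.01 and 0.125 m and y of jug in the frame of tray_floor between -0.13 and 0.13 m and z of jug in the frame of tray_floor between -0.01 and 0.01 m and angle between each of jug, softener, tub's own z axis and vertical below 0.12 rad and x of softener in the frame of tray_floor between 0.01 and 0.125 m and y of softener in the frame of tray_floor between -0.13 and 0.13 m and z of softener in the frame of tray_floor between -0.01 and 0.01 m and x of tub in the frame of tray_floor between -0.125 and -0.01 m and y of tub in the frame of tray_floor between -0.13 and 0.13 m and z of tub in the frame of tray_floor between -0.01 and 0.01 m and value of joint tray below 0.008 m), for 0.2 s.
At the end, for the whole second after the job is handed in: The basket is home (within 8 mm of its stop); the blue jug and the white bottle stand upright (within 0.12 rad) on its floor with their centres at least 10 mm behind its middle; the tub stands upright on its floor with its centre at least 10 mm in front of its middle; all are released and at rest (all of step 3 and linear speed of each of jug, softener, tub below 0.02 m/s and contact force between the fingers and jug below 0.5 N and contact force between the fingers and softener below 0.5 N and contact force between the fingers and tub below 0.5 N); the robot touches nothing.
It fails at once if a bottle, the tub, the dosing cup, the spray bottle or the carton is tipped over (beyond 0.6 rad) (angle between any of jug, softener, tub, cup, sprayer, carton's own z axis and vertical above 0.6 rad).
It fails at once if a bottle or the tub is dropped into the basket (out of the gripper more than 25 mm above the basket's floor) ((z of jug in the frame of tray_floor above 0.025 m and x of jug in the frame of tray_floor between -0.11 and 0.11 m and y of jug in the frame of tray_floor between -0.12 and 0.12 m and contact force between each of the fingers, the arm and jug below 0.05 N) or (z of softener in the frame of tray_floor above 0.025 m and x of softener in the frame of tray_floor between -0.11 and 0.11 m and y of softener in the frame of tray_floor between -0.12 and 0.12 m and contact force between each of the fingers, the arm and softener below 0.05 N) or (z of tub in the frame of tray_floor above 0.025 m and x of tub in the frame of tray_floor between -0.11 and 0.11 m and y of tub in the frame of tray_floor between -0.12 and 0.12 m and contact force between each of the fingers, the arm and tub below 0.05 N)).
It fails at once if the basket is slammed home (faster than 0.4 m/s) (velocity of joint tray below -0.4 m/s).
It fails at once if the dosing cup, iron, carton, spray bottle or brush is moved by more than 30 mm (distance of any of cup, iron, carton, sprayer, brush from where it was at the start of the episode above 0.03 m).
It also fails if it takes over 70 s, if anything falls off the work surface, if the arm or the gripper's body presses on something with over 40 N, if the wrist force passes 120 N, or if a joint passes its speed limit or range.

## Robot

A 6-joint arm with a two-finger parallel gripper is mounted at the origin on the work surface. World frame = base frame: x ahead of the robot, y to its left, z up, the work surface at z = 0. Lengths are in mm, angles in rad, forces in N, time in s.
With the tool pointing down it reaches from about 350 to 850 mm from the base axis. Payload 8.1 kg.
Tool frame: the origin (TCP) lies at the very end of the fingers, on their centre line; the grasp point (between the pads) lies arm.grip_depth behind it (arm.grip_depth is the distance from the TCP to the grasp point, in mm); z points along the fingers, y is the line along which they close (so a half turn about z gives the same grasp; the last joint's range is limited). The gripper opens to 85 mm and grips with 20 to 120 N. Pads are 22 mm wide; open, the fingers measure 114 mm over their backs; the gripper's body (76 mm by 85 mm) begins 54 mm behind the grasp point. The pads swing forward as they close: fully open they stand 13 mm farther back than shut.
Start: joints at [-1.402, 0.13, 1.488, -0, 1.523, -0.085], TCP at [150.671, -580.778, 231.292] pointing down, gripper open.
Joint ranges: [-2.96, 2.96], [-0.89, 2.26], [0.02, 2.5], [-1.34, 4.48], [0, 2.73], [-2.66, 2.66]. Speed limits (rad/s): [2.39, 2.39, 2.79, 3.14, 3.14, 3.14].

## Interface

Orientations are given as a rotation vector (axis times angle).
In Python, from workcell import readout, imaging, job, arm gives the robot as it stands.
- The arm moves only by the shell command python3 -m inch 'ROWS' [FORCE]. ROWS is JSON, a list of rows, each a list of 5 numbers: the shift along the tool's x, y, z each as a share of 0.06 m, from -1 to 1, then the turn about the tool's z as a share of 10 degrees, from -1 to 1, then the opening, from 0 (shut) to 1 (fully open). A call has 1 to 10 rows; each row shifts and turns the commanded pose from where the row before left it, along the tool's axes as they then stand; what a row does not reach is not made up. A row lasts 1/8 s, in which the tool goes at most 62.5 mm and 10.7 degrees, less where a joint would pass 70% of its speed; a pose out of reach is approached as far as the arm can. A call with a number of a shift or a turn outside -1 to 1 is refused whole. A call with a gripper value outside its range is refused whole. The fingers move at their own pace and stop on an object; FORCE is the grip in N (left out, the last holds). Time passes only in rows, so rows that do not move let the fingers close. It gives the time, the measured TCP pose, the force, the opening and the grip force at its end, in the units of the state.
- readout.observe(): the state, without advancing time (a new reading comes with each control period).
- imaging.get_image(name): name is "scene" or "top" or "wrist"; returns a dict with "color" (400x640x3 uint8, red, green, blue), "intrinsics" (3x3 intrinsics, pixels), "eye" and "attitude" of the camera in the world. Camera axes: x right, y down, z forward; pixel columns grow to the right and rows downward; lengths in mm; the calibration is good to about 2 mm. A picture is of the moment at which its call begins. There is no depth.
- job.finish_job(): hands the job in; it is judged then, once.
The state is a dict: "time_s": time; "q": joint angles; "joint_velocities": joint speeds; "joint_efforts": joint torques, N m; "tcp_pos": TCP position; "orientation": TCP orientation; "ft_force": force on the tool from outside, world axes, zero at the start; "wrist_torque": the same for the moment, N m; "gripper_width": finger opening in mm; "grip_force": force on a finger pad.
Only numpy, scipy, OpenCV 4.12 (cv2) and the standard library are available. Lean on these libraries where they do the work, as an engineer would, in place of code of your own. Each camera call takes 0.05 s, during which the arm holds its last target. There are 200 camera calls.

## Working session

There is one attempt and no reset: what is moved stays moved. The work goes in short steps, Python scripts to look and compute and a shell command to move; the robot and the scene stay as the last step left them, time stands still between calls to the robot, and variables do not carry over. Pictures are saved under pics/ and viewed, at most 10 in all, crops included, and the job is handed in when it is done.

```bash
mkdir -p pics; ls
cat > h.py <<'E'
import numpy as np, cv2
from workcell import readout, imaging, job, arm
def grab(n,f=None):
    d=imaging.get_image(n)
    if f: cv2.imwrite('pics/'+f,cv2.cvtColor(np.array(d['color']),cv2.COLOR_RGB2BGR))
    np.save(f'/tmp/{n}.npy',d,allow_pickle=True)
    return d
def R(d):
    a=np.array(d['attitude'],float)
    return a if a.shape==(3,3) else cv2.Rodrigues(a)[0]
def ray(d,u,v):
    r=R(d)@np.linalg.inv(np.array(d['intrinsics']))@np.array([u,v,1.]); return np.array(d['eye'],float),r
def onz(d,u,v,z):
    e,r=ray(d,u,v); return e+r*(z-e[2])/r[2]
E
python3 - <<'E'
from h import *
for n in('scene','top'):
    d=grab(n,n+'0.png'); print(n,d['eye'],d['attitude'],d['intrinsics'])
o=readout.observe(); print(o, arm.grip_depth)
E
```

```text
pics
scene [1192.55318069  197.82042638 1420.69248005] [-1.66696717 -2.27690313  0.51095579] [[494.35327788   0.         315.62808323]
 [  0.         494.35327788 199.3894865 ]
 [  0.           0.           1.        ]]
top [ 246.79265213   -4.3784715  1571.26731246] [-2.1531442   2.05957886 -0.22140088] [[444.11118585   0.         316.89988984]
 [  0.         444.11118585 196.40424722]
 [  0.           0.           1.        ]]
{'time_s': 0.1, 'q': array([-1.40239509e+00,  1.31087595e-01,  1.48919597e+00,  2.00449466e-05,
        1.52300073e+00, -8.54353740e-02]), 'joint_velocities': array([ 0.000312  , -0.00082618, -0.00276649,  0.00017746, -0.00070832,
       -0.00066487]), 'joint_efforts': array([ 8.33606246e-04, -5.70950997e+01, -5.01941550e+01, -3.01811733e-04,
        8.13402934e-03,  7.29911790e-06]), 'tcp_pos': array([ 150.59493899, -580.27205563,  230.33411112]), 'orientation': array([-3.11464658e+00, -3.97440445e-01,  7.87335069e-05]), 'ft_force': array([-0.10838199, -1.09907019,  0.80127833]), 'wrist_torque': array([-0.01531637,  0.01126602,  0.02368986]), 'grip_force': 0.0, 'gripper_width': 85.60254901102506} 18.700000000000003
```

View pics/scene0.png

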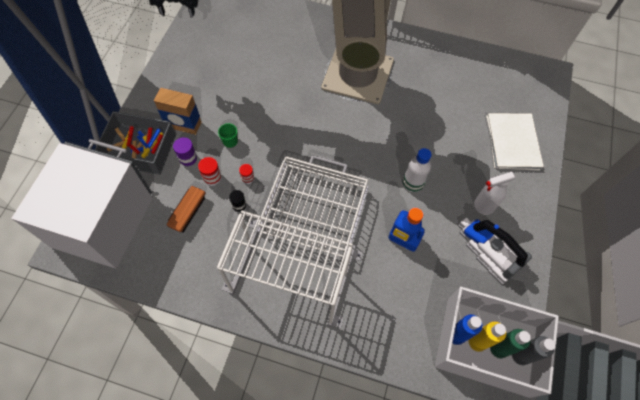

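View pics/top0.png

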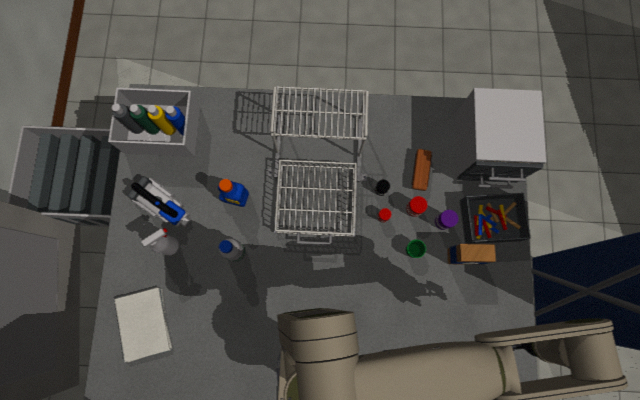

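The scene view shows the jug (cap 415,215), softener (cap 424,156), the larger red tub (208,168) and the basket (handle 327,163). In the top view they sit at jug cap (227,186), softener cap (226,246), tub lid (417,206), and basket cols 277–356, rows 163–235.

Run:
```python
from h import *
T=np.load('/tmp/top.npy',allow_pickle=True).item(); S=np.load('/tmp/scene.npy',allow_pickle=True).item()
def blob(d,lo,hi,box):
    x0,y0,x1,y1=box; h=cv2.cvtColor(np.array(d['color']),cv2.COLOR_RGB2HSV)[y0:y1,x0:x1]
    m=cv2.inRange(h,lo,hi); n,l,s,c=cv2.connectedComponentsWithStats(m); i=1+np.argmax(s[1:,4]); return c[i]+[x0,y0],s[i]
def tri(a,b):
    e1,r1=ray(T,*a); e2,r2=ray(S,*b); A=np.stack([r1,-r2],1); t=np.linalg.lstsq(A,e2-e1,rcond=None)[0]
    p,q=e1+r1*t[0],e2+r2*t[1]; return (p+q)/2,np.linalg.norm(p-q)
for nm,lo,hi,bt,bs,z in [('jugcap',(4,150,120),(18,255,255),(205,165,255,215),(390,195,435,250),185),
 ('softcap',(105,120,40),(130,255,255),(205,232,250,270),(400,140,440,170),185),
 ('tub',(0,150,150),(6,255,255),(405,192,432,220),(190,150,225,190),85),
 ('small',(0,150,150),(6,255,255),(374,205,396,224),(235,160,260,185),70),
 ('cup',(50,100,30),(85,255,255),(400,235,432,262),(215,120,242,150),62)]:
    a,s1=blob(T,lo,hi,bt); b,s2=blob(S,lo,hi,bs); print(nm,a.round(1),s1,b.round(1),s2,'tri',tri(a,b),'onz',onz(T,*a,z).round(1))
# jug body orientation
a,s=blob(T,(105,150,60),(125,255,255),(205,165,260,215));print('jugbody',a,s)
c=cv2.cvtColor(np.array(T['color']),cv2.COLOR_RGB2BGR)
g=lambda x0,y0,x1,y1,k:cv2.resize(c[y0:y1,x0:x1],None,fx=k,fy=k,interpolation=cv2.INTER_CUBIC)
cv2.imwrite('pics/c1.png',np.hstack([g(210,150,370,270,5)]))
for u,v in[(277,163),(356,163),(277,235),(356,235)]: print(onz(T,u,v,80).round(0))
```

```text
jugcap [225.1 184.4] [ 14  14  13  12 120] [415.2 214.9] [ 18  13  15  15 171] tri (array([575.92676958, 307.1280784 , 174.9761257 ]), np.float64(0.6671816968220267)) onz [573.6 304.6 185. ]
softcap [225.2 246.2] [ 14   8  14  13 136] [423.6 155.3] [ 17   8  15  16 177] tri (array([377.28758043, 290.04779881, 169.59619672]), np.float64(0.21532401533986037)) onz [375.9 286.7 185. ]
tub [419.1 204.3] [  6   5  16  15 107] [207.3 165. ] [  8   7  20  17 249] tri (array([ 558.04537716, -340.91904986,   76.45504553]), np.float64(3.236160056073728)) onz [ 556.7 -340.6   85. ]
small [385.4 213.9] [ 6  4 11 10 60] [245.4 169.4] [  4   4  14  12 121] tri (array([ 524.25502169, -229.81705441,   51.08890209]), np.float64(2.186461643362285)) onz [ 521.1 -228.1   70. ]
cup [415.5 248.4] [  6   4  20  19 284] [228.1 134.5] [  3   3  19  25 352] tri (array([ 410.68578628, -336.8945319 ,   36.01348059]), np.float64(3.3526815604776705)) onz [ 408.3 -332.9   62. ]
jugbody [235.87912088 193.86538462] [ 14  17  30  25 364]
[683. 154.  80.]
[ 695. -122.   80.]
[431. 138.  80.]
[ 443. -129.   80.]
```

View pics/c1.png

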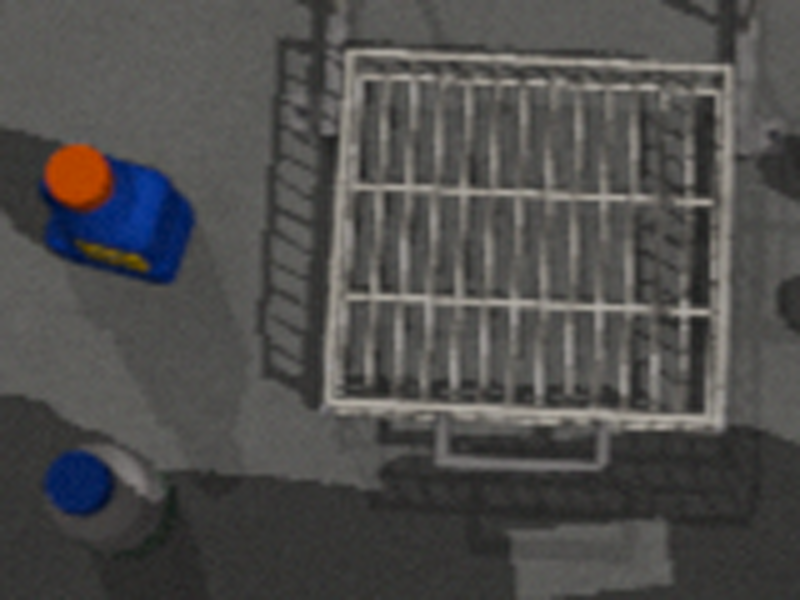

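The crop shows the rim corners at full-image (280,160.4), (356,164), (276,231) and (353.6,235), and the handle bar from (298,242.4) to (330.6,243.2). The jug's long side runs roughly across the image.

Run:
```python
from h import *
T=np.load('/tmp/top.npy',allow_pickle=True).item()
TL=onz(T,280,160.4,80);TR=onz(T,356,164,80);BL=onz(T,276,231,72);BR=onz(T,353.6,235,72)
h1=onz(T,298,242.4,58);h2=onz(T,330.6,243.2,58)
for n,p in zip(('TL','TR','BL','BR','h1','h2'),(TL,TR,BL,BR,h1,h2)): print(n,p.round(1))
for a,b in((TL,TR),(BL,BR),(h1,h2)):
    v=a-b; print('yaw',np.degrees(np.arctan2(-v[0],v[1])),np.linalg.norm(v))
for a,b in((TL,BL),(TR,BR)):
    v=a-b; print('yaw',np.degrees(np.arctan2(v[1],v[0])),np.linalg.norm(v))
c=(TL+TR+BL+BR)/4; print('centre',c,'handle mid',(h1+h2)/2)
a=onz(T,210+45/5,150+245/5,30);b=onz(T,210+180/5,150+282/5,30);v=a-b;print('jug yaw',np.degrees(np.arctan2(-v[0],v[1])),np.linalg.norm(v))
for p in [(448,219),(383,187),(385.4,213.9)]: print(onz(T,*p,80).round(0))
for p in [(320,102),(320,138),(272,138),(367,138)]: print('deck',onz(T,*p,242).round(0))
```

```text
TL [692.9 143.7  80. ]
TR [ 691.7 -122.1   80. ]
BL [445.4 142.6  72. ]
BR [ 443.4 -121.1   72. ]
h1 [411.5  66.6  58. ]
h2 [413.7 -44.6  58. ]
yaw -0.27113602266615955 265.88159600830016
yaw -0.4207087345303528 263.7173157141217
yaw 1.1382442990676507 111.1817075220897
yaw 0.25487818295774095 247.68296465294668
yaw -0.24632316797747308 248.36064552149767
centre [568.34979677  10.79595311  76.        ] handle mid [412.61932247  10.99763868  58.        ]
jug yaw -12.908985586832953 100.26561730454146
[ 511. -440.   80.]
[ 613. -217.   80.]
[ 519. -227.   80.]
deck [845.  11. 242.]
deck [723.   6. 242.]
deck [717. 157. 242.]
deck [ 730. -142.  242.]
```

```bash
python3 -m inch '[[-0.5,0,-1,-1,1],[-0.5,0,-1,-1,1],[0,0,0,-1,1],[0,0,0,-1,1],[0,0,0,-1,1],[0,0,0,-1,1],[0,0,0,-1,1],[0,0,0,-0.5,1],[0,0,0,0,1]]' 40
```

```text
time_s: 1.23
tcp_pos: [98.2, -599.2, 342.5]
orientation: [-2.23, -2.211, -0.001]
ft_force: [-0.3, -0.5, -0.3]
gripper_width: 85.3
grip_force: 0.0
```

```bash
python3 -m inch '[[0.94,0.5,0,0,1],[0.94,0.5,0,0,1],[0.94,0.5,0,0,1],[0.94,0.5,0,0,1],[0.94,0.5,0,0,1],[0.94,0.5,0,0,1],[0.94,0.5,0,0,1],[0.94,0.5,0,0,1]]'; python3 -m inch '[[0.94,0.5,0,0,1],[0.94,0.5,0,0,1],[0.94,0.5,0,0,1],[0.94,0.5,0,0,1],[0.94,0.5,0,0,1],[0.94,0.5,0,0,1],[0.94,0.5,0,0,1],[0.94,0.5,0,0,1],[0,0,0,0,1],[0,0,0,0,1]]'
python3 - <<'E'
from h import *
d=grab('wrist','w1.png'); o=readout.observe(); print(o['tcp_pos'],o['orientation'],d['eye'])
h=cv2.cvtColor(np.array(d['color']),cv2.COLOR_RGB2HSV); m=cv2.inRange(h,(4,150,90),(18,255,255))
n,l,s,c=cv2.connectedComponentsWithStats(m); i=1+np.argmax(s[1:,4]); print(c[i],s[i],onz(d,*c[i],185))
E
```

```text
time_s: 2.22
tcp_pos: [337.0, -158.0, 343.2]
orientation: [2.233, 2.208, 0.0]
ft_force: [1.4, -0.3, 0.5]
gripper_width: 85.8
grip_force: 0.0
time_s: 3.48
tcp_pos: [574.7, 279.6, 342.3]
orientation: [-2.231, -2.211, 0.002]
ft_force: [-0.7, -0.0, 0.6]
gripper_width: 85.4
grip_force: 0.0
[574.71437536 279.04735639 343.40525095] [ 2.23172956e+00  2.21062120e+00 -3.96424756e-05] [575.37177828 360.81333048 484.58617839]
[318.25488918 144.09387223] [ 297  122   43   45 1534] [574.93398617 308.20574496 185.        ]
```

```bash
python3 -m inch '[[0.47,0,0,0,1],[0,0,0.8,0,1],[0,0,0.8,0,1],[0,0,0.6,0,1],[0,0,0.5,0,1],[0,0,0.4,0,1],[0,0,0,0,1],[0,0,0,0,1]]'; python3 -m inch '[[0,0,0,0,0.2],[0,0,0,0,0.2],[0,0,0,0,0.2],[0,0,0,0,0.2],[0,0,0,0,0.2],[0,0,0,0,0.2],[0,0,0,0,0.2],[0,0,0,0,0.2]]' 60
```

```text
time_s: 4.53
tcp_pos: [575.9, 307.4, 159.6]
orientation: [2.231, 2.21, 0.004]
ft_force: [-0.4, -0.0, 0.9]
gripper_width: 85.3
grip_force: 0.0
time_s: 5.52
tcp_pos: [575.5, 308.2, 158.2]
orientation: [2.23, 2.212, 0.002]
ft_force: [-1.8, -0.4, 5.8]
gripper_width: 38.5
grip_force: 61.1
```

```bash
python3 -m inch '[[0,0,-0.2,0,0.2],[0,0,-0.4,0,0.2],[0,0,-0.6,0,0.2],[0,0,-0.6,0,0.2],[-0.2,0.1,-0.4,0,0.2],[-0.4,0.1,0,0,0.2],[-0.5,0.1,0,0,0.2],[-0.6,0.1,0,0,0.2],[-0.6,0.1,0,0,0.2],[-0.6,0.1,0,0,0.2]]'; python3 -m inch '[[-0.6,0.1,0,0,0.2],[-0.6,0.1,0,0,0.2],[-0.6,0.1,0,0,0.2],[-0.5,0,0,0,0.2],[-0.4,0,0,0,0.2],[-0.2,0,0,0,0.2],[-0.03,0,0,0,0.2],[0,0,0,0,0.2],[0,0,0,0,0.2],[0,0,0,0,0.2]]'
python3 - <<'E'
from h import *
grab('top','t2.png');c=cv2.imread('pics/t2.png');g=cv2.imread('pics/t2.png')[80:260,200:380]
w=grab('scene','s2.png');s=cv2.imread('pics/s2.png')[130:310,200:440]
cv2.imwrite('pics/t2c.png',cv2.resize(s,None,fx=3,fy=3));print(readout.observe()['tcp_pos'])
E
```

```text
time_s: 6.78
tcp_pos: [609.3, 132.4, 288.6]
orientation: [-2.229, -2.212, 0.002]
ft_force: [0.3, -0.2, -5.1]
gripper_width: 38.1
grip_force: 61.2
time_s: 8.02
tcp_pos: [626.3, -41.6, 289.1]
orientation: [-2.229, -2.214, -0.0]
ft_force: [-0.5, 0.7, -5.3]
gripper_width: 38.4
grip_force: 61.2
[626.29384566 -41.88761461 289.12788814]
```

View pics/t2c.png

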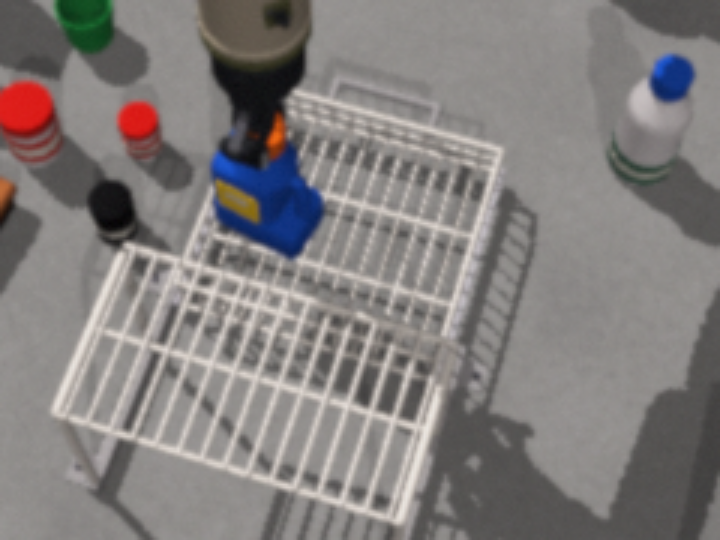

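The jug hangs upright from the cap over the basket's back right (crop 265,190).

```bash
python3 -m inch '[[0,0,0.3,0,0.2],[0,0,0.5,0,0.2],[0,0,0.4,0,0.2],[0,0,0.25,0,0.2],[0,0,0.15,0,0.2],[0,0,0.07,0,0.2],[0,0,0.03,0,0.2],[0,0,0,0,0.2],[0,0,0,0,0.2]]'; python3 -m inch '[[0,0,0.03,0,0.2],[0,0,0,0,0.2],[0,0,0,0,0.2]]'
```

```text
time_s: 9.25
tcp_pos: [626.6, -42.4, 187.8]
orientation: [2.23, 2.212, 0.001]
ft_force: [0.1, 0.2, -4.3]
gripper_width: 38.1
grip_force: 61.1
time_s: 9.62
tcp_pos: [626.2, -42.4, 185.3]
orientation: [-2.23, -2.212, 0.0]
ft_force: [-0.0, -0.4, -5.1]
gripper_width: 38.4
grip_force: 61.1
```

```bash
python3 -m inch '[[0,0,0.025,0,0.2],[0,0,0,0,0.2],[0,0,0,0,0.2]]'; python3 -m inch '[[0,0,0.02,0,0.2],[0,0,0,0,0.2],[0,0,0,0,0.2]]'
```

```text
time_s: 10.0
tcp_pos: [626.5, -42.3, 184.3]
orientation: [2.23, 2.212, 0.001]
ft_force: [-0.8, -0.1, 0.1]
gripper_width: 38.2
grip_force: 61.5
time_s: 10.38
tcp_pos: [626.9, -42.3, 184.2]
orientation: [2.229, 2.211, 0.002]
ft_force: [-2.8, 0.3, 5.5]
gripper_width: 38.7
grip_force: 62.3
```

```bash
python3 -m inch '[[0,0,-0.02,0,0.5],[0,0,0,0,1],[0,0,0,0,1],[0,0,0,0,1],[0,0,-0.3,0,1],[0,0,-0.6,0,1],[0,0,-0.8,0,1],[0,0,-0.8,0,1],[0,0,-0.1,0,1]]'; python3 -m inch '[[0.65,-0.52,0,0,1],[0.65,-0.52,0,0,1],[0.65,-0.52,0,0,1],[0.65,-0.52,0,0,1],[0.65,-0.52,0,0,1],[0.65,-0.52,0,0,1],[0.65,-0.52,0,0,1],[0.5,-0.52,0,0,1],[0,0,0,0,1],[0,0,0,0,1]]'
python3 - <<'E'
from h import *
d=grab('wrist','w2.png'); o=readout.observe(); print(o['tcp_pos'])
h=cv2.cvtColor(np.array(d['color']),cv2.COLOR_RGB2HSV); m=cv2.inRange(h,(105,120,40),(130,255,255))
n,l,s,c=cv2.connectedComponentsWithStats(m); i=1+np.argmax(s[1:,4]); print(c[i],s[i],onz(d,*c[i],185))
a=cv2.imread('pics/w2.png'); grab('scene','s3.png');b=cv2.imread('pics/s3.png')[130:310,200:440]
cv2.imwrite('pics/m3.png',np.hstack([cv2.resize(a,(400,250)),cv2.resize(b,(333,250))]))
E
```

```text
time_s: 11.5
tcp_pos: [628.0, -42.6, 347.1]
orientation: [2.225, 2.207, 0.009]
ft_force: [0.5, 0.3, 0.6]
gripper_width: 85.7
grip_force: 0.0
time_s: 12.75
tcp_pos: [379.3, 262.4, 340.0]
orientation: [2.229, 2.213, 0.0]
ft_force: [0.2, -0.0, -0.3]
gripper_width: 85.3
grip_force: 0.0
[379.58214718 262.08224222 339.86260795]
[316.35272045 144.88117573] [ 295  122   44   47 1599] [378.09420933 290.80530488 185.        ]
```

View pics/m3.png

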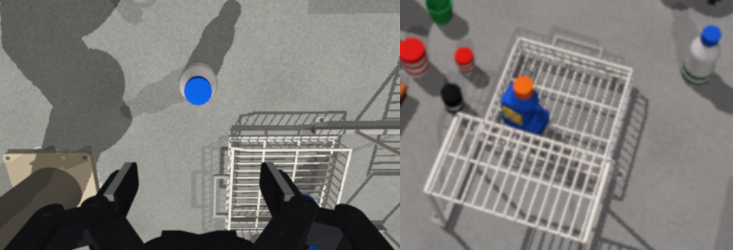

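The jug stands upright at the back right (right panel 523,95). The softener cap is centred between the fingers in x (left panel 198,90), about 28 mm away in y.

```bash
python3 -m inch '[[0.46,-0.02,0,0,1],[0,0,0.8,0,1],[0,0,0.8,0,1],[0,0,0.6,0,1],[0,0,0.5,0,1],[0,0,0.33,0,1],[0,0,0,0,1],[0,0,0,0,1]]'; python3 -m inch '[[0,0,0,0,0.2],[0,0,0,0,0.2],[0,0,0,0,0.2],[0,0,0,0,0.2],[0,0,0,0,0.2],[0,0,0,0,0.2],[0,0,0,0,0.2],[0,0,0,0,0.2]]' 60
```

```text
time_s: 13.85
tcp_pos: [379.0, 290.0, 159.0]
orientation: [2.231, 2.211, 0.001]
ft_force: [-0.0, 1.5, 0.1]
gripper_width: 85.3
grip_force: 0.0
time_s: 14.85
tcp_pos: [378.5, 290.6, 158.9]
orientation: [2.23, 2.213, 0.002]
ft_force: [-0.5, -0.1, 6.5]
gripper_width: 38.2
grip_force: 61.1
```

```bash
python3 -m inch '[[0,0,-0.2,0,0.2],[0,0,-0.4,0,0.2],[0,0,-0.6,0,0.2],[0,0,-0.6,0,0.2],[0,0,-0.4,0,0.2]]'; python3 -m inch '[[-0.2,0.2,0,0,0.2],[-0.4,0.4,0,0,0.2],[-0.5,0.6,0,0,0.2],[-0.5,0.6,0,0,0.2],[-0.5,0.6,0,0,0.2],[-0.5,0.6,0,0,0.2],[-0.4,0.5,0,0,0.2],[-0.4,0.4,0,0,0.2],[-0.2,0.2,0,0,0.2],[-0.04,0.09,0,0,0.2]]'; python3 -m inch '[[0,0,0,0,0.2],[0,0,0,0,0.2],[0,0,0,0,0.2]]'
```

```text
time_s: 15.48
tcp_pos: [378.2, 290.3, 292.0]
orientation: [2.23, 2.212, 0.002]
ft_force: [0.2, -0.7, -4.1]
gripper_width: 38.0
grip_force: 61.4
time_s: 16.73
tcp_pos: [627.6, 68.8, 288.5]
orientation: [-2.231, -2.21, 0.003]
ft_force: [-0.1, 0.5, -3.6]
gripper_width: 38.2
grip_force: 61.6
time_s: 17.1
tcp_pos: [627.4, 70.6, 290.3]
orientation: [2.229, 2.214, 0.001]
ft_force: [0.2, 0.7, -4.3]
gripper_width: 38.5
grip_force: 61.6
```

```bash
python3 -m inch '[[0,0,0.3,0,0.2],[0,0,0.5,0,0.2],[0,0,0.4,0,0.2],[0,0,0.25,0,0.2],[0,0,0.15,0,0.2],[0,0,0.07,0,0.2],[0,0,0.03,0,0.2],[0,0,0,0,0.2],[0,0,0,0,0.2]]'; python3 -m inch '[[0,0,0.03,0,0.2],[0,0,0,0,0.2],[0,0,0,0,0.2]]'; python3 -m inch '[[0,0,0.02,0,0.2],[0,0,0,0,0.2],[0,0,0,0,0.2]]'
```

```text
time_s: 18.23
tcp_pos: [628.1, 69.8, 188.7]
orientation: [2.23, 2.212, 0.001]
ft_force: [-0.6, -0.1, -4.7]
gripper_width: 38.5
grip_force: 61.5
time_s: 18.6
tcp_pos: [627.7, 69.8, 186.2]
orientation: [-2.23, -2.212, 0.0]
ft_force: [-0.7, 0.0, -4.7]
gripper_width: 38.0
grip_force: 61.5
time_s: 18.98
tcp_pos: [627.9, 69.8, 185.1]
orientation: [2.23, 2.212, 0.0]
ft_force: [-0.8, -0.1, -3.6]
gripper_width: 38.2
grip_force: 61.9
```

```bash
python3 -m inch '[[0,0,0.02,0,0.2],[0,0,0,0,0.2],[0,0,0,0,0.2]]'; python3 -m inch '[[0,0,0,0,0.5],[0,0,0,0,1],[0,0,0,0,1],[0,0,0,0,1],[0,0,-0.3,0,1],[0,0,-0.6,0,1],[0,0,-0.8,0,1],[0,0,-0.8,0,1],[0,0,-0.1,0,1]]'
```

```text
time_s: 19.35
tcp_pos: [628.2, 69.9, 185.1]
orientation: [2.23, 2.212, 0.002]
ft_force: [-2.6, 0.2, 5.9]
gripper_width: 38.2
grip_force: 62.5
time_s: 20.48
tcp_pos: [629.6, 69.9, 347.2]
orientation: [2.225, 2.208, 0.012]
ft_force: [0.0, 0.5, -0.3]
gripper_width: 85.3
grip_force: 0.0
```

```bash
python3 -m inch '[[-0.8,-0.13,0,0,1],[-0.8,-0.13,0,0,1],[-0.8,-0.13,0,0,1],[-0.8,-0.13,0,0,1],[-0.8,-0.13,0,0,1],[-0.8,-0.13,0,0,1],[-0.8,-0.13,0,0,1],[-0.8,-0.13,0,0,1],[-0.8,-0.13,0.5,0,1],[0,0,0.5,0,1]]'; python3 -m inch '[[0,0,0,0,1],[0,0,0,0,1]]'
python3 - <<'E'
from h import *
d=grab('wrist','w4.png'); o=readout.observe(); print(o['tcp_pos'])
h=cv2.cvtColor(np.array(d['color']),cv2.COLOR_RGB2HSV); m=cv2.inRange(h,(0,150,100),(6,255,255))|cv2.inRange(h,(175,150,100),(180,255,255))
n,l,s,c=cv2.connectedComponentsWithStats(m)
for i in range(1,n):
    if s[i,4]>150: print(c[i],s[i],onz(d,*c[i],85))
a=cv2.imread('pics/w4.png'); grab('scene','s4.png');b=cv2.imread('pics/s4.png')[130:310,200:440]
cv2.imwrite('pics/m4.png',np.hstack([cv2.resize(a,(400,250)),cv2.resize(b,(333,250))]))
E
```

```text
time_s: 21.72
tcp_pos: [552.6, -365.3, 278.9]
orientation: [2.235, 2.207, -0.001]
ft_force: [0.7, 1.3, -0.4]
gripper_width: 85.6
grip_force: 0.0
time_s: 21.98
tcp_pos: [554.6, -361.2, 281.4]
orientation: [2.229, 2.212, 0.0]
ft_force: [-0.0, -0.0, 1.4]
gripper_width: 85.5
grip_force: 0.0
[ 554.93788832 -361.29102915  282.07748483]
[287.40599295  24.67626322] [ 266    0   43   50 1702] [ 528.17013413 -231.09706323   85.        ]
[321.79224475 139.6449662 ] [ 293  109   59   61 2811] [ 558.78518008 -335.01092044   85.        ]
[287.60743802 292.24380165] [258 288  52   8 242] [ 518.30748498 -512.36333086   85.        ]
[266.58032787 317.62295082] [251 313  44  13 305] [ 491.87491261 -547.56410351   85.        ]
[304.11469534 346.25089606] [270 316  62  50 837] [ 535.94259181 -590.41131872   85.        ]
```

View pics/m4.png

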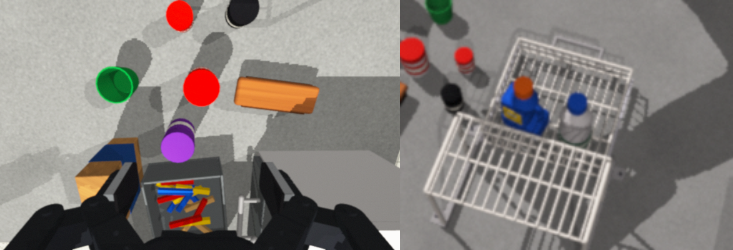

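Both bottles stand side by side at the back (right panel). The tub is the larger red lid at (201,87) in the left panel, with the brush just to its right, low enough to clear.

```bash
python3 -m inch '[[0.39,0.06,0,0,1],[0,0,0.8,0,1],[0,0,0.9,0,1],[0,0,0.8,0,1],[0,0,0.6,0,1],[0,0,0.4,0,1],[0,0,0.2,0,1],[0,0,0.04,0,1],[0,0,0,0,1],[0,0,0,0,1]]'; python3 -m inch '[[0,0,0,0,0.5],[0,0,0,0,0.5],[0,0,0,0,0.5],[0,0,0,0,0.5],[0,0,0,0,0.5],[0,0,0,0,0.5],[0,0,0,0,0.5]]' 50
```

```text
time_s: 23.32
tcp_pos: [558.8, -338.7, 57.0]
orientation: [2.229, 2.211, 0.001]
ft_force: [0.9, -0.4, 0.4]
gripper_width: 85.2
grip_force: 0.0
time_s: 24.2
tcp_pos: [558.5, -338.6, 56.4]
orientation: [2.229, 2.211, 0.0]
ft_force: [0.3, -0.1, 5.7]
gripper_width: 58.4
grip_force: 53.8
```

```bash
python3 -m inch '[[0,0,-0.2,0,0.5],[0,0,-0.4,0,0.5],[0,0,-0.6,0,0.5],[0,0,-0.6,0,0.5],[0,0,-0.5,0,0.5],[0.2,-0.1,-0.2,0,0.5],[0.4,-0.1,0,0,0.5],[0.5,-0.1,0,0,0.5],[0.6,-0.1,0,0,0.5],[0.6,-0.1,0,0,0.5]]'; python3 -m inch '[[0.6,-0.1,0,0,0.5],[0.6,-0.1,0,0,0.5],[0.6,-0.1,0,0,0.5],[0.6,-0.1,0,0,0.5],[0.5,-0.08,0,0,0.5],[0.4,0,0,0,0.5],[0.2,0,0,0,0.5],[0.03,0,0,0,0.5],[0,0,0,0,0.5],[0,0,0,0,0.5]]'
```

```text
time_s: 25.45
tcp_pos: [527.5, -197.9, 203.8]
orientation: [-2.228, -2.211, 0.001]
ft_force: [0.5, 0.3, -3.4]
gripper_width: 58.7
grip_force: 54.6
time_s: 26.7
tcp_pos: [501.9, 11.3, 205.3]
orientation: [-2.231, -2.211, 0.0]
ft_force: [0.3, 0.3, -3.7]
gripper_width: 58.6
grip_force: 54.6
```

```bash
python3 -m inch '[[0,0,0.3,0,0.5],[0,0,0.5,0,0.5],[0,0,0.5,0,0.5],[0,0,0.3,0,0.5],[0,0,0.2,0,0.5],[0,0,0.1,0,0.5],[0,0,0.06,0,0.5],[0,0,0.02,0,0.5],[0,0,0,0,0.5],[0,0,0,0,0.5]]'; python3 -m inch '[[0,0,0.03,0,0.5],[0,0,0,0,0.5],[0,0,0.02,0,0.5],[0,0,0,0,0.5],[0,0,0,0,0.5]]'
```

```text
time_s: 27.95
tcp_pos: [502.2, 12.0, 87.1]
orientation: [2.23, 2.212, 0.001]
ft_force: [0.2, 0.4, -2.6]
gripper_width: 58.6
grip_force: 54.5
time_s: 28.58
tcp_pos: [501.9, 12.1, 83.6]
orientation: [-2.23, -2.213, 0.0]
ft_force: [-0.1, -0.7, -2.6]
gripper_width: 58.9
grip_force: 54.5
```

```bash
python3 -m inch '[[0,0,0.02,0,0.5],[0,0,0,0,0.5],[0,0,0,0,0.5]]';python3 -m inch '[[0,0,0.015,0,0.5],[0,0,0,0,0.5],[0,0,0,0,0.5]]'
```

```text
time_s: 28.95
tcp_pos: [501.9, 12.1, 82.4]
orientation: [-2.23, -2.213, -0.0]
ft_force: [-0.2, -0.5, -2.5]
gripper_width: 58.6
grip_force: 54.7
time_s: 29.32
tcp_pos: [502.2, 12.0, 82.3]
orientation: [2.23, 2.212, 0.001]
ft_force: [-3.0, 0.4, 4.9]
gripper_width: 58.5
grip_force: 55.4
```

```bash
python3 -m inch '[[0,0,0,0,0.8],[0,0,0,0,1],[0,0,0,0,1],[0,0,0,0,1],[0,0,-0.3,0,1],[0,0,-0.6,0,1],[0,0,-0.6,0,1],[0,0,-0.6,0,1],[0,0,0,0,1]]'; python3 -m inch '[[0,-0.4,0,0,0],[0,-0.6,0,0,0],[0,-0.6,0,0,0],[0,-0.5,0,0,0],[0,-0.2,0,0,0],[0,0,0,0,0],[0,0,0,0,0]]'
python3 - <<'E'
from h import *
grab('scene','s5.png');b=cv2.imread('pics/s5.png')[130:310,200:440]
grab('top','t5.png');a=cv2.imread('pics/t5.png')[130:310,200:440]
cv2.imwrite('pics/m5.png',np.hstack([cv2.resize(a,(400,300)),cv2.resize(b,(400,300))]))
E
```

```text
time_s: 30.45
tcp_pos: [504.4, 11.9, 212.9]
orientation: [2.226, 2.208, 0.008]
ft_force: [0.6, 0.0, -0.2]
gripper_width: 85.4
grip_force: 0.0
time_s: 31.32
tcp_pos: [364.3, 13.1, 207.7]
orientation: [2.23, 2.212, 0.001]
ft_force: [0.5, 0.0, -1.0]
gripper_width: -0.1
grip_force: 0.0
```

View pics/m5.png

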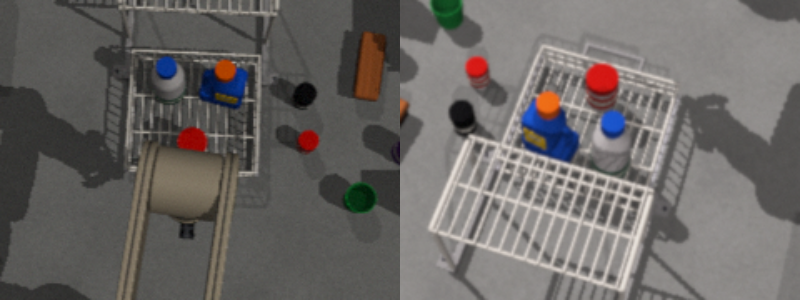

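All three stand upright: bottles at the back, tub in front. Next I lower in front of the handle and push.

```bash
python3 -m inch '[[0,0,0.6,0,0],[0,0,0.8,0,0],[0,0,0.7,0,0],[0,0,0.4,0,0],[0,0,0.12,0,0],[0,0,0,0,0]]'; python3 -m inch '[[0,0.12,0,0,0],[0,0.12,0,0,0],[0,0.12,0,0,0],[0,0.12,0,0,0],[0,0.12,0,0,0],[0,0.12,0,0,0]]'
```

```text
time_s: 32.17
tcp_pos: [364.1, 13.2, 50.5]
orientation: [-2.23, -2.212, 0.001]
ft_force: [-0.3, 0.8, 0.8]
gripper_width: 0.2
grip_force: 0.0
time_s: 32.92
tcp_pos: [407.1, 12.9, 50.1]
orientation: [-2.23, -2.212, 0.001]
ft_force: [-3.7, 0.5, 3.0]
gripper_width: -0.2
grip_force: 2.1
```

```bash
python3 -m inch '[[0,0.15,0,0,0],[0,0.2,0,0,0],[0,0.2,0,0,0],[0,0.2,0,0,0],[0,0.2,0,0,0],[0,0.2,0,0,0],[0,0.2,0,0,0],[0,0.2,0,0,0],[0,0.2,0,0,0],[0,0.2,0,0,0]]'; python3 -m inch '[[0,0.2,0,0,0],[0,0.15,0,0,0],[0,0.15,0,0,0],[0,0.1,0,0,0],[0,0.1,0,0,0],[0,0.08,0,0,0],[0,0,0,0,0]]'
```

```text
time_s: 34.17
tcp_pos: [524.8, 11.9, 50.2]
orientation: [-2.23, -2.213, 0.0]
ft_force: [-4.6, 2.7, 0.4]
gripper_width: -0.3
grip_force: 1.9
time_s: 35.05
tcp_pos: [571.8, 11.3, 50.6]
orientation: [2.229, 2.212, 0.001]
ft_force: [0.3, -0.5, -0.7]
gripper_width: 0.1
grip_force: 0.0
```

```bash
python3 -m inch '[[0,0.08,0,0,0],[0,0.08,0,0,0],[0,0.08,0,0,0],[0,0.08,0,0,0]]';python3 -m inch '[[0,0.05,0,0,0],[0,0.05,0,0,0],[0,0,0,0,0]]'
```

```text
time_s: 35.55
tcp_pos: [590.5, 11.3, 50.4]
orientation: [2.23, 2.213, -0.0]
ft_force: [-2.9, -0.8, 2.1]
gripper_width: -0.2
grip_force: 2.0
time_s: 35.92
tcp_pos: [596.6, 11.3, 50.3]
orientation: [2.23, 2.212, 0.001]
ft_force: [-0.3, -0.3, -0.9]
gripper_width: -0.1
grip_force: 0.0
```

```bash
python3 -m inch '[[0,0.05,0,0,0],[0,0.05,0,0,0],[0,0.05,0,0,0]]';python3 -m inch '[[0,0.04,0,0,0],[0,0.04,0,0,0],[0,0.04,0,0,0]]'
```

```text
time_s: 36.3
tcp_pos: [600.5, 11.3, 49.8]
orientation: [-2.225, -2.207, 0.012]
ft_force: [-36.6, -0.9, 26.6]
gripper_width: -0.1
grip_force: 21.8
time_s: 36.67
tcp_pos: [601.1, 11.4, 49.5]
orientation: [-2.217, -2.2, 0.028]
ft_force: [-68.9, -0.8, 54.2]
gripper_width: 0.2
grip_force: 42.8
```

```bash
python3 -m inch '[[0,-0.15,0,0,0],[0,-0.25,0,0,0],[0,-0.4,0,0,0],[0,-0.6,0,0,0],[0,-0.5,-0.4,0,0],[0,-0.4,-0.8,0,0],[0,0,-0.8,0,0],[0,0,0,0,0],[0,0,0,0,0]]'
python3 - <<'E'
from h import *
grab('scene','s6.png');b=cv2.imread('pics/s6.png')[130:310,200:440]
grab('top','t6.png');a=cv2.imread('pics/t6.png')[70:250,200:440]
cv2.imwrite('pics/m6.png',np.hstack([cv2.resize(a,(400,300)),cv2.resize(b,(400,300))]))
E
```

```text
time_s: 37.8
tcp_pos: [474.6, 12.3, 170.2]
orientation: [2.23, 2.212, 0.001]
ft_force: [0.7, 0.2, 0.1]
gripper_width: -0.3
grip_force: 0.0
```

View pics/m6.png

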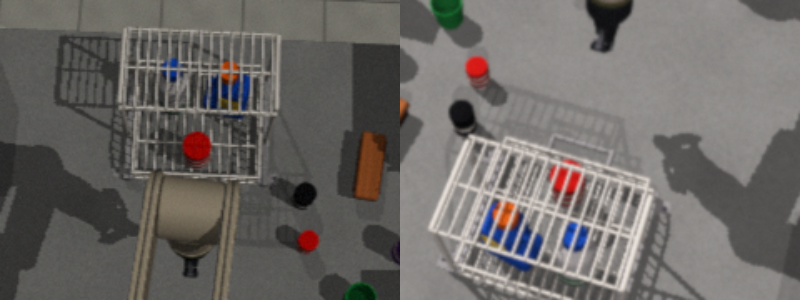

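The basket is home against its stop. Both bottles stand upright under the deck, the tub stands in front of them, and the arm is clear.

```bash
python3 -c "
from workcell import job
print(job.finish_job())"
```

```text
the job is handed in; nothing more can be done
None
```

The job is handed in (no verdict came back): the jug and softener stand at the back of the basket with the tub in front, the basket is pushed home against its stop, nothing else was touched, and the clock read about 38 s of the 70 s.

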